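# Open a splash pen with a sagging barrel bolt and hold its gate ajar

### The job

The barrel bolt of the splash pen's gate has lost its knob, and its nose has sagged behind the bent-up lip of the keeper. Pick up the steel rod by its handle, put its end through the eye on the bolt, lift the bolt over the lip while drawing it back out of the keeper without forcing it, then push the gate ajar into the pen with the rod, its free edge about 7 cm in. Finish while still holding it so, against the gate's closing spring, with the rod through the eye and the bolt still drawn; keep the fingers off the gate and bolt, and do not disturb the glassware, the bottle or the tape roll.

Things in the scene. Friction and masses are not known exactly. Their poses are not given: they have to be found in the camera images.
- pen: Low fixed pen: aluminium base 240 x 250 x 4 mm, posts 91 mm high, clear walls. Origin on the bench midway between the front posts; +x into the pen (away from the robot), +y left to the hinge. Gate in the plane x = 0, 180 wide, top at z = 72 mm. Latch post (y = -92 to -112) has the keeper on its front: an open-topped tray; its lip on the gate's side, y = -93 to -96, is bent up to z = 53 mm.
- pull_rod: Loose steel rod with grey flat-sided handle, about 140 g, standing on the bench. Handle 70 x 20 x 30 mm (length, width, height), origin in the centre of its underside; grip it across the 20 mm from above. The rod, 8 mm diameter, leaves it along +x, axis 16 mm above the underside; tapered tip 120 mm from the origin. A collar, 21 mm diameter, 5 thick, has its front face 75 mm from the origin.
- rod_tip (a point): The rod's pointed end, on its axis (120 mm ahead of the handle's origin, 16 mm up).
- rod_collar (a point): Front face of the collar, on the rod's axis (75 mm ahead of the handle's origin, 16 mm up). It is too big for the eye and is what pushes the gate.
- bolt_eye (a point): Centre of the eye: upright ring of 5 mm round steel above the bolt's bar, opening 15 mm. x: axis of the eye, into the pen, turns with the gate; y: along the bolt, away from its nose. At rest at pen x = -18, y = -55 mm, about 82 mm above the bench, so the rod passes over the gate's top. With the bolt in, it is 105 mm from the pin on which the barrel tilts; the nose is 157 mm from it.
- bolt_nose (a point): Underside of the bolt's downturned nose; at rest 46 mm above the bench, that is 7 mm below the top of the keeper's lip, and 4 to 7 mm beyond the lip (its face to the lip; the nose is 8 mm long). It passes over the lip only when lifted by more than 7 mm here (5 mm at the eye).
- gate_hinge (a point): Point on the gate's upright hinge axis, at the left front post (pen x = 0, y = +90 mm), 68 mm above the bench.
- gate_edge (a point): Free edge of the gate, 177 mm from the hinge axis, 68 mm above the bench; it stands at the latch post when shut.
- gate_leaf (a joint): Gate angle, rad: 0 shut; grows as the free edge swings into the pen, away from the robot, counter-clockwise from above; at most 0.75. A spring always closes it (0.16 N m shut, 0.32 N m at 0.35 rad). With the bolt in, its bar lies across the latch post's front and blocks the gate.
- barrel (a joint): Tilt of the bolt's barrel on its loose pin: 0 nose fully sagged, grows as the nose is lifted, up to 0.15 rad (then the eye is 16 mm up). Only its weight holds it down (under 1 N at the eye), unless it is pulled hard against the lip. More than 40 N from the rod counts as forcing the bolt.
- bolt (a joint): How far the bolt is drawn out of the keeper along its own length, towards the hinge (pen +y): 0 fully in, 0.055 m fully back. Drag about 1 N. From 0.027 m on it is clear of the latch post and the gate can swing.
- reagent_bottle: Capped reagent bottle, 62 x 62 x 120 mm, standing in the pen's far left corner, clear of the gate's swing; leave alone.
- flask: Conical glass flask, 68 x 68 x 104 mm, on the bench right of the pen; origin under its centre; leave alone.
- beaker: Small glass beaker, 57 x 62 x 72 mm, on the bench to the right; origin under its centre; leave alone.
- tape: Roll of tape lying flat, 76 x 76 x 18 mm, on the bench left in front of the pen; origin under its centre; leave alone.
There are look-alikes about, which are no part of the job. What is meant by the pull_rod is not red, and is the larger of those in its own colour.

How it is judged:
By the outcome, as a careful person would: the job done as asked, in the order asked, and still so for the second after the job is handed in, while the arm keeps its last pose, push and grip.
It also fails if it takes over 42 s, if anything falls off the work surface, if the arm or the gripper's body presses on something with over 40 N, if the wrist force passes 120 N, or if a joint passes its speed limit or range.

### The arm

A 7-joint arm with a two-finger parallel gripper is mounted at the origin on a cart in front of the work surface, level with it; the furniture and walls round the work are solid. World frame = base frame: x ahead of the robot, y to its left, z up, the work surface at z = 0. Lengths are in m, angles in rad, forces in N, time in s.
With the tool pointing down it reaches from about 0.4 to 0.85 m from the base axis. Payload 10.4 kg.
Tool frame: the origin (TCP) lies midway between the tips of the shut fingers; the grasp point (between the pads) lies manip.grip_depth behind it (manip.grip_depth is the distance from the TCP to the grasp point, in m); z points along the fingers, x is the direction in which the jaws open and shut, and the axes are right-handed (so a half turn about z gives the same grasp; the last joint's range is limited). The gripper opens to 85 mm and grips with 20 to 120 N. Pads are 22 mm wide; open, the fingers measure 114 mm over their backs; the gripper's body (76 mm by 85 mm) begins 54 mm behind the grasp point. The pads swing forward as they close: fully open they stand 13 mm farther back than shut.
Start: joints at [-1.142, 0.332, -0.065, 1.46, 0.022, 1.35, -0.088], TCP at [0.273, 0.562, 0.231] pointing down, gripper open.
Joint ranges: [-2.6, 2.6], [-0.5, 2.12], [-1.47, 1.34], [0.16, 2.42], [-1.27, 4.41], [0.06, 2.06], [-2.6, 2.6]. Speed limits (rad/s): [2.22, 2.22, 2.79, 2.79, 3.14, 3.14, 3.14].

### API

Orientations are given as a unit quaternion [x, y, z, w].
In Python, from workcell import manip gives the robot as it stands. The module is installed in compiled form; this text tells all that it offers.
- The arm moves only by the tool send_rows, never from a script. Its argument "steps" is a list of rows, each a list of 2 entries, a list of its own where there are three numbers: the shift along the tool's x, y, z in m, then the turn about the tool's z in rad. In form: [[[x, y, z], spin], ...]. A call has exactly 8 rows; each row is the pose to reach, as a shift and turn from the pose commanded when the call began, along the tool's axes at that moment; what a row does not reach only later rows make up. A row lasts 1/8 s, in which the tool goes at most 62.5 mm and 10.7 degrees, less where a joint would pass 70% of its speed; a pose out of reach is approached as far as the arm can. A call with a gripper value outside its range is refused whole. "hand" is the opening, from 0 (shut) to 1 (fully open), set as the call begins (left out, the last holds). The fingers move at their own pace and stop on an object; "force" is the grip in N (left out, the last holds). Time passes only in rows, so rows that repeat a pose let the fingers close, or fill a call up. It gives the time, the measured TCP pose, the force and the opening at its end, in the units of the state.
- manip.get_obs(): the state, without advancing time (a new reading comes with each control period).
- manip.camera(name): name is "scene" or "top"; returns (picture, depth): 480x640x3 uint8, red, green, blue; 480x640 float32, m along the optical axis (not along the pixel's ray), 0 where there is no reading.
- manip.camera_info(name): a dict with "intrinsics" (3x3 intrinsics, pixels), "pose" (4x4, takes a point from camera to world coordinates). Camera axes: x right, y up, looking along -z (the intrinsics and any distortion apply to the point x, -y, -z); pixel columns grow to the right and rows downward; lengths in m; the calibration is good to about 2 mm. A picture is of the moment at which its call begins. camera_info takes no time and is no camera call.
- manip.hand_in(): hands the job in, once; it reports no verdict.
The state is a dict: "clock": time; "joint_pos": joint angles; "joint_velocities": joint speeds; "tau": joint torques, N m; "position": TCP position; "ee_rot": TCP orientation; "ft_force": force on the tool from outside, world axes, zero at the start; "torque": the same for the moment, N m; "grip_width": opening from 0.0 (shut) to 1.0 (fully open).
Only numpy, scipy, OpenCV 4.12 (cv2) and the standard library are available. Lean on these libraries where they do the work, as an engineer would, in place of code of your own. Each camera call takes 0.05 s, during which the arm holds its last target.

## Working session

There is one attempt and no reset: what is moved stays moved. The work goes in short steps, Python scripts to look and compute and a tool call to move; the robot and the scene stay as the last step left them, time stands still between calls to the robot, and variables do not carry over. Pictures are saved under pics/ and viewed, and the job is handed in when it is done.

Besides the shell and the picture viewer there is one more tool, called after "Request:" in YAML: its name, and indented under it one key for each argument. send_rows: Moves the arm, as the interface text tells. Its arguments: {"type":"object","properties":{"steps":{"type":"array"},"hand":{"type":"number"},"force":{"type":"number"}},"required":["steps"]}

```bash
mkdir -p pics; python3 - <<'E'
from workcell import manip
import cv2,numpy as np
o=manip.get_obs(); print({k:np.round(v,3) for k,v in o.items()}); print(manip.grip_depth)
for n in("scene","top"):
    p,d=manip.camera(n); cv2.imwrite(f"pics/{n}0.png",p[:,:,::-1]); np.save(f"pics/{n}0.npy",d); i=manip.camera_info(n); print(n,np.round(i["intrinsics"],1).tolist(),np.round(i["pose"],3).tolist(),[k for k in i])
E
```

```text
{'clock': np.float64(0.0), 'joint_pos': array([-1.142,  0.333, -0.065,  1.461,  0.022,  1.35 , -0.089]), 'joint_velocities': array([-0.001, -0.   ,  0.001,  0.002, -0.001,  0.001, -0.002]), 'tau': array([-1.0000e-03, -6.2544e+01,  4.9000e-02, -3.9162e+01,  1.6000e-02,
        1.0000e-02, -0.0000e+00]), 'position': array([0.273, 0.562, 0.23 ]), 'ee_rot': array([ 0.848,  0.531, -0.001,  0.   ]), 'ft_force': array([ 0.309, -0.341,  0.157]), 'torque': array([-0.009, -0.004,  0.008]), 'grip_width': np.float64(1.0)}
0.0187
scene [[583.9, 0.0, 321.6], [0.0, 583.9, 233.6], [0.0, 0.0, 1.0]] [[0.784, 0.477, -0.396, 0.05], [-0.62, 0.598, -0.508, -0.728], [-0.006, 0.644, 0.765, 1.059], [0.0, 0.0, 0.0, 1.0]] ['intrinsics', 'pose']
top [[509.9, 0.0, 326.2], [0.0, 509.9, 236.9], [0.0, 0.0, 1.0]] [[-0.01, 0.983, -0.182, 0.368], [-1.0, -0.012, -0.009, -0.056], [-0.011, 0.182, 0.983, 1.167], [0.0, 0.0, 0.0, 1.0]] ['intrinsics', 'pose']
```

View pics/scene0.png

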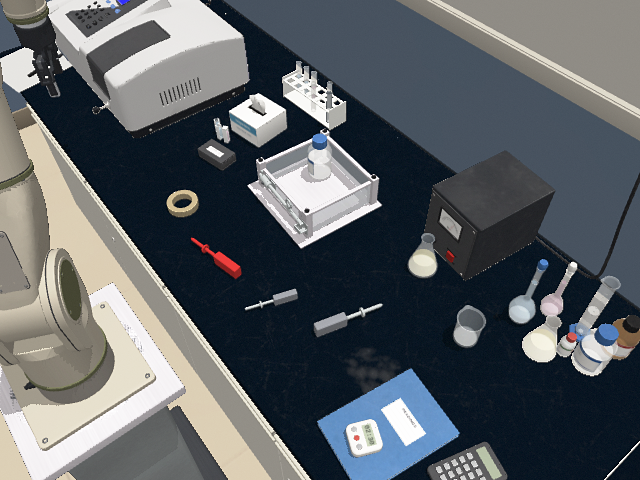

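View pics/top0.png

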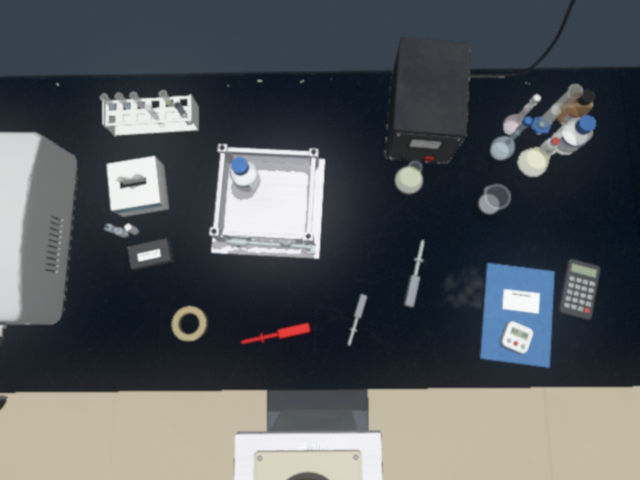

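The scene view shows two grey rods. The larger one, with its handle at about (330,324) in scene and (412,291) in top, is the pull_rod. The pen is near (315,190) in scene and (268,200) in top. I'll zoom in next.

```bash
python3 - <<'E'
import cv2
a=cv2.imread("pics/scene0.png");b=cv2.imread("pics/top0.png")
cv2.imwrite("pics/sz.png",cv2.resize(a[120:260,235:395],(800,700)[:2] and (685,600),interpolation=cv2.INTER_CUBIC))
cv2.imwrite("pics/tz.png",cv2.resize(b[135:265,200:340],(646,600),interpolation=cv2.INTER_CUBIC))
cv2.imwrite("pics/tr.png",cv2.resize(b[230:350,330:460],(650,600),interpolation=cv2.INTER_CUBIC))
E
```

```text
(no output)
```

View pics/sz.png

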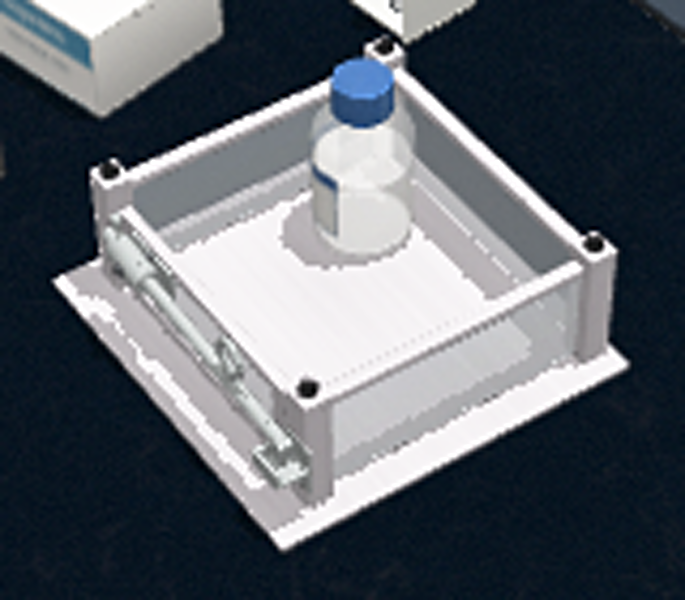

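View pics/tz.png

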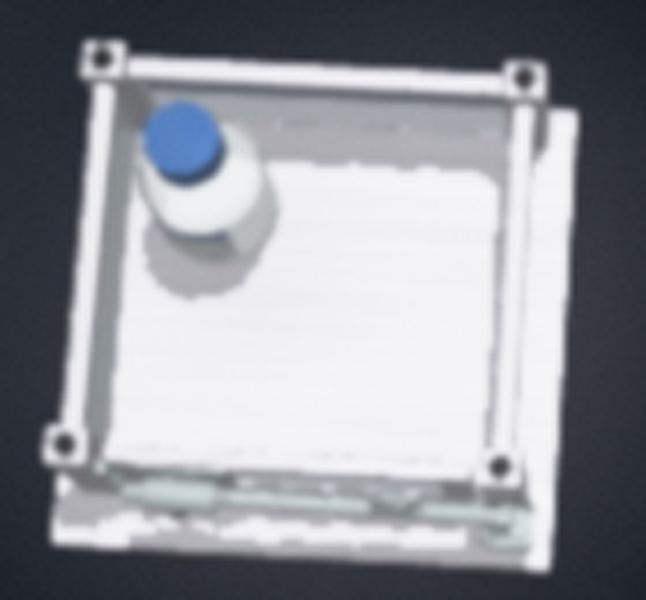

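View pics/tr.png

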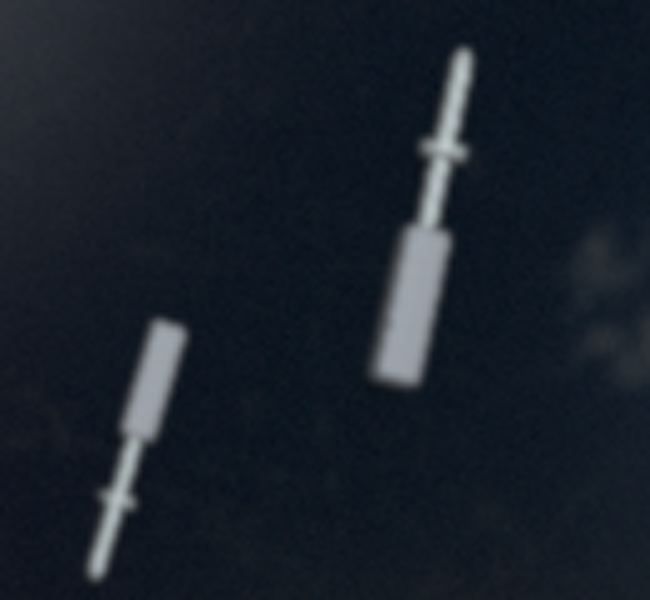

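```bash
cat > h.py <<'E'
import numpy as np,cv2
from workcell import manip
def ray(n,u,v):
    i=manip.camera_info(n);K=i["intrinsics"];T=i["pose"]
    d=np.array([(u-K[0,2])/K[0,0],-(v-K[1,2])/K[1,1],-1.]);return T[:3,3],T[:3,:3]@d
def plane(n,u,v,z):
    o,d=ray(n,u,v);return o+d*(z-o[2])/d[2]
def tri(a,b):
    o1,d1=ray("scene",*a);o2,d2=ray("top",*b)
    s=np.linalg.lstsq(np.c_[d1,-d2],o2-o1,rcond=None)[0]
    p,q=o1+s[0]*d1,o2+s[1]*d2;return (p+q)/2,np.linalg.norm(p-q)
def proj(n,P):
    i=manip.camera_info(n);K=i["intrinsics"];T=np.linalg.inv(i["pose"]);c=T[:3,:3]@P+T[:3,3]
    return np.array([K[0,0]*c[0]/-c[2]+K[0,2],K[1,1]*-c[1]/-c[2]+K[1,2]])
E
python3 - <<'E'
from h import *
a=cv2.imread("pics/scene0.png");b=cv2.imread("pics/top0.png")
def dot(im,u,v,r=4):
    u0,v0=int(round(u)),int(round(v));g=im[v0-r:v0+r+1,u0-r:u0+r+1].max(2).astype(float)
    w=np.clip(110-g,0,None)
    # keep component at center
    m=(w>0).astype(np.uint8);n,l,s,c=cv2.connectedComponentsWithStats(m)
    w=w*(l==l[r,r]);yy,xx=np.mgrid[-r:r+1,-r:r+1];return u0+(w*xx).sum()/w.sum(),v0+(w*yy).sum()/w.sum()
S=[(260.7,159.7),(307,210.6),(325,130.8),(373.8,176.8)];S=[dot(a,*p) for p in S]
T=[(213.9,231.2),(308.3,236.2),(222.1,147.6),(313.8,151.9)];T=[dot(b,*p) for p in T]
P=[]
for s,t in zip(S,T):
    p,e=tri(s,t);P.append(p);print(np.round(s,1),np.round(t,1),np.round(p,4),round(e,4), plane("scene",*s,.093).round(4),plane("top",*t,.093).round(4))
print(np.linalg.norm(P[0]-P[1]),np.linalg.norm(P[0]-P[2]),P[0]-P[1],P[2]-P[0])
print("eye",tri((235+230/4.28-.4,120+360/4.28-.4),(200+395/4.615,135+503/4.615)))
# rod
o=lambda x,y:(330+x/5-.4,230+y/5-.4)
for nm,p,z in(("tip",(465,47),.016),("collar",(444,150),.016),("hb0",(375,380),.03),("hb1",(420,385),.03),("hf0",(404,230),.03),("hf1",(450,237),.03)):
    print(nm,plane("top",*o(*p),z).round(4))
g=b.astype(int)
E
```

```text
[260.8 157.8] [213.5 230.9] [0.5839 0.1951 0.0929] 0.0022 [0.5849 0.1946 0.093 ] [0.5829 0.1956 0.093 ]
[306.5 210.4] [307.8 235.7] [ 0.571  -0.0069  0.0854] 0.0008 [ 0.5666 -0.0124  0.093 ] [ 0.5699 -0.0074  0.093 ]
[324.6 129.1] [221.6 147.1] [0.7733 0.1833 0.0916] 0.0012 [0.7729 0.1818 0.093 ] [0.7722 0.1832 0.093 ]
[374.4 174.9] [313.1 151.5] [ 0.7612 -0.0203  0.0908] 0.0025 [ 0.7609 -0.0222  0.093 ] [ 0.7592 -0.0198  0.093 ]
0.2025334326778082 0.1898135445142439 [0.01286126 0.20198516 0.00750831] [ 0.18943899 -0.0118453  -0.00131922]
eye (array([0.55487027, 0.04158166, 0.07771999]), np.float64(0.0003028649095530083))
tip [ 0.5735 -0.2669  0.016 ]
collar [ 0.526  -0.2552  0.016 ]
hb0 [ 0.422 -0.218  0.03 ]
hb1 [ 0.4196 -0.2377  0.03  ]
hf0 [ 0.4883 -0.2334  0.03  ]
hf1 [ 0.4849 -0.2538  0.03  ]
```

The rays from the two views agree to about 2 mm. The pen yaw is about -0.062 rad, its origin is about (0.577, 0.094), and the rod yaw is about -0.25. Next I'll work out the approach to the rod.

```bash
cat >> h.py <<'E'
from scipy.spatial.transform import Rotation as R
def rows(W,p=None,q=None):
    """W: list of (x,y,z,rodyaw) world TCP targets; prints tool shifts and spin"""
    o=manip.get_obs();p=o["position"] if p is None else np.array(p);M=R.from_quat(o["ee_rot"] if q is None else q).as_matrix()
    yaw=np.arctan2(M[1,0],M[0,0])-np.pi/2
    print("t",o["clock"].round(2),"tcp",p.round(4),"rodyaw",yaw.round(4),"F",o["ft_force"].round(1),"tool z",M[:,2].round(4),"grip",round(float(o["grip_width"]),3))
    for x,y,z,a in W:
        s=-((a-yaw+np.pi/2)%np.pi-np.pi/2);print((M.T@(np.array([x,y,z])-p)).round(4).tolist(),round(s,3))
E
python3 - <<'E'
from h import *
rows([(.285,.45,.23,-.4),(.30,.30,.23,-.35),(.42,.10,.22,-.3),(.45,-.10,.18,-.25),(.454,-.2357,.08,-.25),(.454,-.2357,.03,-.25)])
E
```

```text
Traceback (most recent call last):
  File "h.py", line 20, in rows
    print("t",o["clock"].round(2),"tcp",p.round(4),"rodyaw",yaw.round(4),"F",o["ft_force"].round(1),"tool z",M[:,2].round(4),"grip",round(float(o["grip_width"]),3))
              ^^^^^^^^^^^^^^^^
AttributeError: 'float' object has no attribute 'round'
```

```bash
sed -i 's/o\["clock"\].round(2)/round(float(o["clock"]),2)/' h.py
python3 - <<'E'
from h import *
rows([(.285,.45,.23,-.4),(.30,.30,.23,-.35),(.42,.10,.22,-.3),(.45,-.10,.18,-.25),(.454,-.2357,.08,-.25),(.454,-.2357,.03,-.25)])
E
```

```text
t 0.1 tcp [0.2727 0.562  0.2306] rodyaw -0.4518 F [ 0.1 -0.3  0.2] tool z [-5.0e-04 -1.1e-03 -1.0e+00] grip 0.997
[-0.0954, 0.0599, 0.0007] -0.052
[-0.2238, 0.1389, 0.0009] -0.102
[-0.3513, 0.3342, 0.0111] -0.152
[-0.5181, 0.4485, 0.0513] -0.202
[-0.6383, 0.5113, 0.1514] -0.202
[-0.6383, 0.5113, 0.2014] -0.202
```

Request:
send_rows:
  steps:
    - [[-0.05,0.03,0],-0.03]
    - [[-0.1,0.06,0],-0.05]
    - [[-0.145,0.09,0],-0.08]
    - [[-0.19,0.12,0],-0.1]
    - [[-0.23,0.16,0],-0.12]
    - [[-0.265,0.21,0],-0.14]
    - [[-0.3,0.26,0.005],-0.16]
    - [[-0.34,0.3,0.01],-0.18]
  hand: 0.6

```text
clock: 1.1
position: [0.395, 0.1234, 0.2211]
ee_rot: [0.796, 0.605, 0.0, -0.0]
ft_force: [0.5, -0.2, 0.3]
grip_width: 0.604
```

```bash
python3 - <<'E'
from h import *
rows([(.45,-.10,.18,-.25),(.4540,-.2357,.1,-.25),(.454,-.2357,.05,-.25)])
E
```

```text
t 1.1 tcp [0.395  0.1234 0.2211] rodyaw -0.2717 F [ 0.5 -0.2  0.3] tool z [ 2.e-04  2.e-04 -1.e+00] grip 0.604
[-0.2004, 0.1129, 0.0411] -0.022
[-0.3301, 0.1532, 0.121] -0.022
[-0.3301, 0.1532, 0.171] -0.022
```

Request:
send_rows:
  steps:
    - [[-0.05,0.035,0.01],-0.01]
    - [[-0.1,0.07,0.02],-0.022]
    - [[-0.15,0.095,0.03],-0.022]
    - [[-0.2,0.115,0.045],-0.022]
    - [[-0.25,0.135,0.065],-0.022]
    - [[-0.3,0.147,0.09],-0.022]
    - [[-0.33,0.153,0.12],-0.022]
    - [[-0.33,0.153,0.14],-0.022]

```text
clock: 2.1
position: [0.4516, -0.2361, 0.0799]
ee_rot: [0.791, 0.612, -0.001, -0.0]
ft_force: [-0.6, 0.9, -0.2]
grip_width: 0.602
```

```bash
python3 - <<'E'
from h import *
p,d=manip.camera("scene");cv2.imwrite("pics/s1.png",cv2.resize(p[230:370,240:400,::-1],(685,600),interpolation=cv2.INTER_CUBIC))
p,d=manip.camera("top");cv2.imwrite("pics/t1.png",cv2.resize(p[200:330,340:480,::-1],(646,600),interpolation=cv2.INTER_CUBIC))
rows([(.454,-.2357,.005,-.25)])
E
```

```text
t 2.2 tcp [ 0.4514 -0.2334  0.0792] rodyaw -0.2509 F [0.2 0.8 0.4] tool z [-4.2e-03  4.0e-04 -1.0e+00] grip 0.603
[-0.0015, 0.0034, 0.0742] -0.001
```

View pics/s1.png

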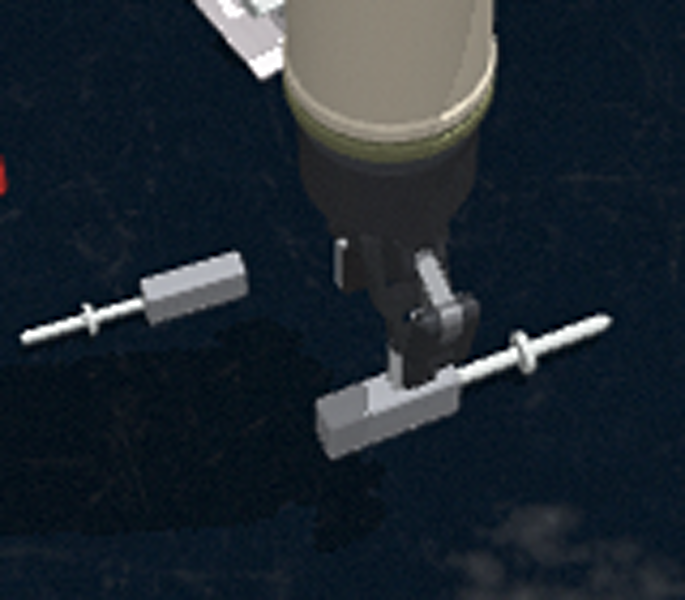

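View pics/t1.png

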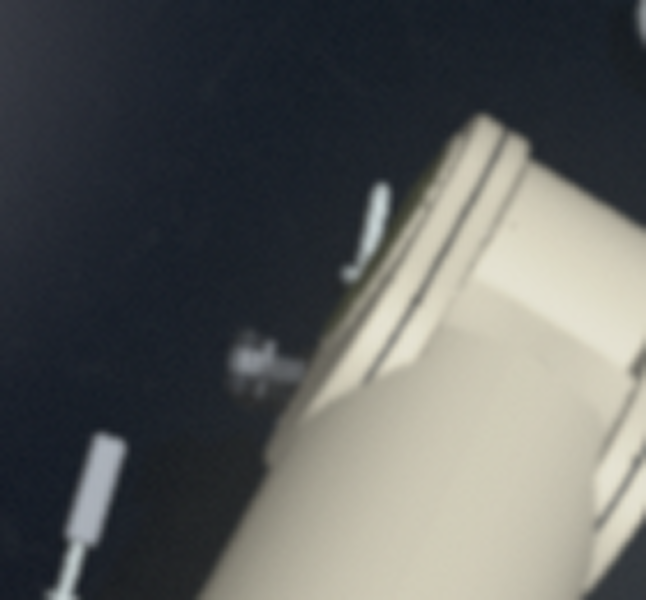

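The hand stands over the handle in the scene view, with the handle at about (390,410) in the zoom. I'll descend and grip.

Request:
send_rows:
  steps:
    - [[0,0,0.015],0]
    - [[0,0,0.035],0]
    - [[0,0,0.055],0]
    - [[0,0,0.068],0]
    - [[0,0,0.075],0]
    - [[0,0,0.075],0]
    - [[0,0,0.075],0]
    - [[0,0,0.075],0]

```text
clock: 3.2
position: [0.4535, -0.2336, 0.0068]
ee_rot: [0.79, 0.614, 0.0, 0.0]
ft_force: [0.1, 0.6, 0.0]
grip_width: 0.6
```

Request:
send_rows:
  steps:
    - [[0,0,0],0]
    - [[0,0,0],0]
    - [[0,0,0],0]
    - [[0,0,0],0]
    - [[0,0,0],0]
    - [[0,0,0],0]
    - [[0,0,0],0]
    - [[0,0,0],0]
  hand: 0
  force: 90

```text
clock: 4.2
position: [0.4533, -0.2336, 0.0067]
ee_rot: [0.79, 0.613, 0.0, 0.0]
ft_force: [-2.0, 0.7, 6.2]
grip_width: 0.213
```

```bash
python3 - <<'E'
from h import *
p,d=manip.camera("scene");cv2.imwrite("pics/s2.png",cv2.resize(p[230:370,240:400,::-1],(685,600),interpolation=cv2.INTER_CUBIC))
rows([])
E
```

```text
t 4.25 tcp [ 0.4534 -0.2336  0.0067] rodyaw -0.2498 F [-1.5  0.4  6.4] tool z [ 5.e-04  2.e-04 -1.e+00] grip 0.215
```

View pics/s2.png

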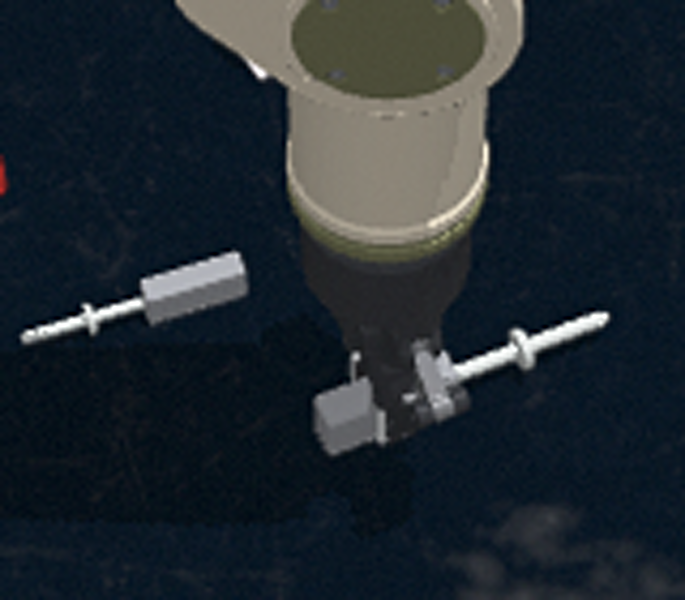

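The rod is gripped at 18 mm opening. I'll lift it and carry it to a staging point in front of the eye.

```bash
python3 - <<'E'
from h import *
rows([(.4534,-.2336,.12,-.25),(.403,.0505,.12,-.0623)])
E
```

```text
t 4.25 tcp [ 0.4534 -0.2336  0.0067] rodyaw -0.2498 F [-1.5  0.4  6.4] tool z [ 5.e-04  2.e-04 -1.e+00] grip 0.215
[0.0, 0.0001, -0.1133] 0.0
[0.2629, -0.119, -0.1132] -0.188
```

Request:
send_rows:
  steps:
    - [[0,0,-0.01],0]
    - [[0,0,-0.03],0]
    - [[0,0,-0.06],0]
    - [[0.03,-0.014,-0.09],-0.02]
    - [[0.07,-0.032,-0.11],-0.05]
    - [[0.11,-0.05,-0.113],-0.08]
    - [[0.15,-0.068,-0.113],-0.11]
    - [[0.185,-0.084,-0.113],-0.14]

```text
clock: 5.25
position: [0.417, -0.032, 0.1198]
ee_rot: [0.744, 0.668, 0.001, 0.0]
ft_force: [0.2, 1.1, -1.5]
grip_width: 0.21
```

```bash
python3 - <<'E'
from h import *
rows([(.403,.0505,.12,-.0623)])
E
```

```text
t 5.25 tcp [ 0.417  -0.032   0.1198] rodyaw -0.1085 F [ 0.2  1.1 -1.5] tool z [ 8.e-04  7.e-04 -1.e+00] grip 0.21
[0.0805, -0.0229, -0.0001] -0.046
```

Request:
send_rows:
  steps:
    - [[0.03,-0.008,0],-0.02]
    - [[0.055,-0.015,0],-0.035]
    - [[0.07,-0.02,0],-0.047]
    - [[0.08,-0.023,0],-0.047]
    - [[0.08,-0.023,0.015],-0.047]
    - [[0.08,-0.023,0.02],-0.047]
    - [[0.08,-0.023,0.02],-0.047]
    - [[0.08,-0.023,0.02],-0.047]

```text
clock: 6.25
position: [0.4036, 0.0484, 0.0997]
ee_rot: [0.729, 0.684, 0.0, 0.0]
ft_force: [-0.2, 0.3, -0.3]
grip_width: 0.214
```

```bash
cat > pic.py <<'E'
import sys
from h import *
k=sys.argv[1]
p,d=manip.camera("scene");cv2.imwrite(f"pics/s{k}f.png",p[:,:,::-1]);cv2.imwrite(f"pics/s{k}.png",cv2.resize(p[140:260,225:385,::-1],(800,600),interpolation=cv2.INTER_CUBIC))
p,d=manip.camera("top");cv2.imwrite(f"pics/t{k}f.png",p[:,:,::-1]);cv2.imwrite(f"pics/t{k}.png",cv2.resize(p[180:300,200:360,::-1],(800,600),interpolation=cv2.INTER_CUBIC))
rows([])
E
python3 pic.py 3
```

```text
t 6.35 tcp [0.4036 0.0485 0.0996] rodyaw -0.0631 F [ 0.3 -0.7 -1.2] tool z [ 5.e-04  3.e-04 -1.e+00] grip 0.217
```

View pics/s3.png

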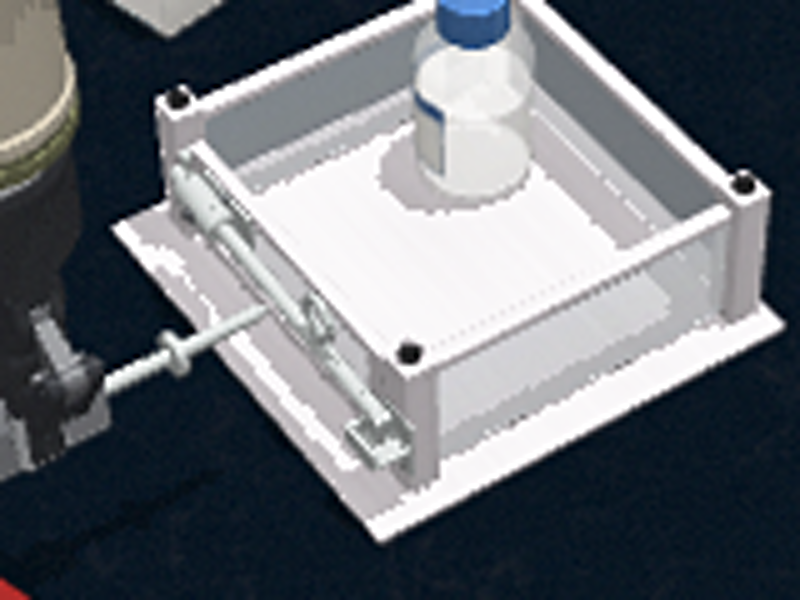

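View pics/t3.png

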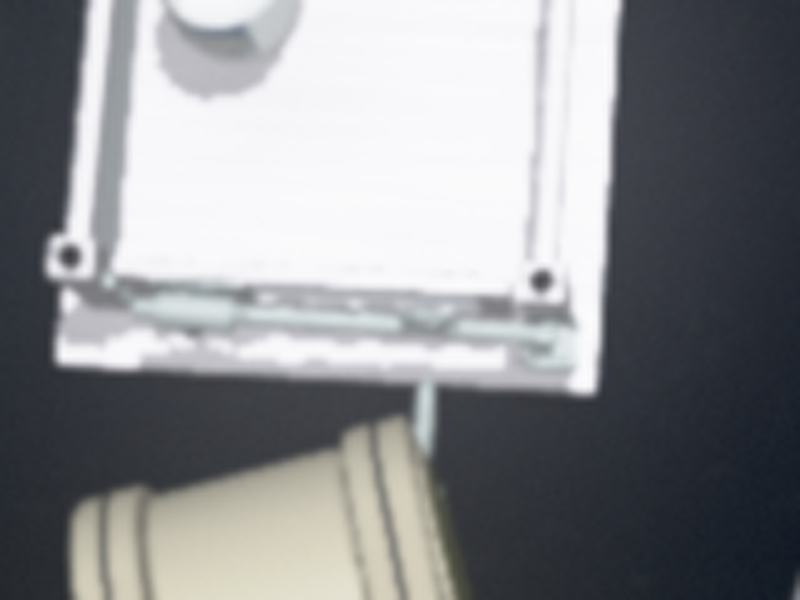

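```bash
python3 - <<'E'
import cv2
a=cv2.imread("pics/s3f.png");b=cv2.imread("pics/t3f.png")
cv2.imwrite("pics/s3z.png",cv2.resize(a[185:230,255:315],(800,600),interpolation=cv2.INTER_CUBIC))
cv2.imwrite("pics/t3z.png",cv2.resize(b[230:275,255:315],(800,600),interpolation=cv2.INTER_CUBIC))
E
```

```text
(no output)
```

View pics/s3z.png

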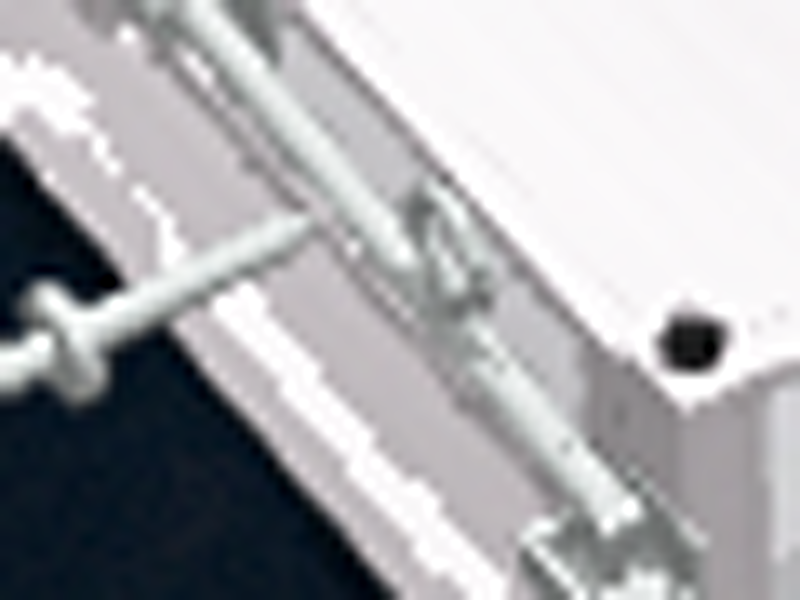

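View pics/t3z.png

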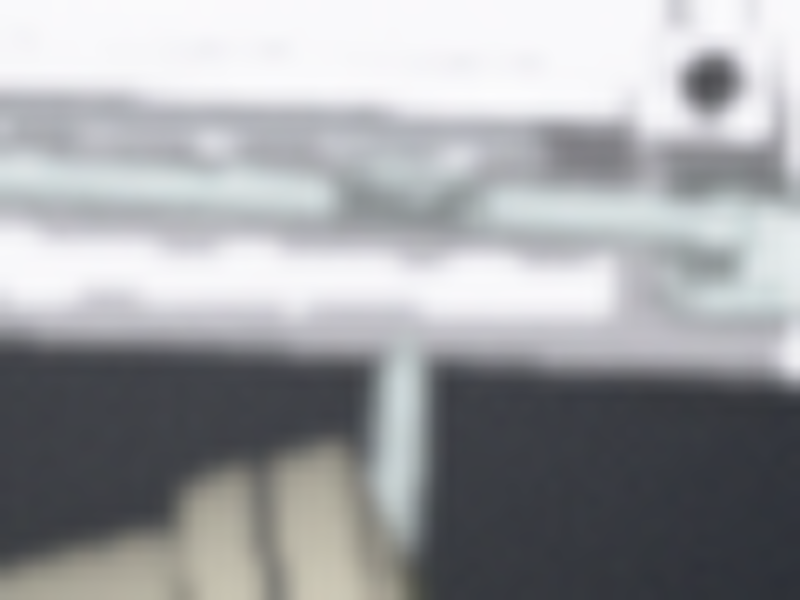

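```bash
python3 - <<'E'
from h import *
s=lambda x,y:(255+x/13.33-.46,185+y/13.33-.46)
t=lambda x,y:(255+x/13.33-.46,230+y/13.33-.46)
for e in[(450,248),(445,240)]:
  for f in [(407,180),(407,190)]: print("eye",tri(s(*e),t(*f)))
print("tip",tri(s(315,222),t(405,345)))
tcp=np.array([.4036,.0485,.0996]);R_=np.array([np.cos(.0631),-np.sin(.0631),0])
for z in(.009,.011,.013):
    for L in(.0725,.12,.122):
        P=tcp+R_*L+[0,0,z];print(z,L,P.round(4),((proj("scene",P)-[255-.46,185-.46])*13.33).round(0),((proj("top",P)-[255-.46,230-.46])*13.33).round(0))
for P in[(.5555,.0403,.082),(.5549,.0416,.082)]:
    P=np.array(P);print(P,((proj("scene",P)-[255-.46,185-.46])*13.33).round(0),((proj("top",P)-[255-.46,230-.46])*13.33).round(0))
E
```

```text
eye (array([0.5564664 , 0.04297341, 0.07759903]), np.float64(0.0014597976423187632))
eye (array([0.55534128, 0.04257689, 0.07842765]), np.float64(8.536667742475695e-06))
eye (array([0.5557692 , 0.04283823, 0.08027902]), np.float64(0.001967646633565513))
eye (array([0.55464849, 0.04244401, 0.08110001]), np.float64(0.0005024862775071015))
tip (array([0.52630308, 0.04000636, 0.10613373]), np.float64(0.001216419169024113))
0.009 0.0725 [0.476  0.0439 0.1086] [ 49. 338.] [379. 659.]
0.009 0.12 [0.5234 0.0409 0.1086] [293. 218.] [399. 358.]
0.009 0.122 [0.5254 0.0408 0.1086] [303. 213.] [400. 345.]
0.011 0.0725 [0.476  0.0439 0.1106] [ 48. 329.] [377. 657.]
0.011 0.12 [0.5234 0.0409 0.1106] [292. 209.] [398. 356.]
0.011 0.122 [0.5254 0.0408 0.1106] [302. 204.] [399. 343.]
0.013 0.0725 [0.476  0.0439 0.1126] [ 47. 321.] [376. 656.]
0.013 0.12 [0.5234 0.0409 0.1126] [291. 201.] [397. 354.]
0.013 0.122 [0.5254 0.0408 0.1126] [302. 196.] [398. 341.]
[0.5555 0.0403 0.082 ] [458. 241.] [419. 185.]
[0.5549 0.0416 0.082 ] [450. 238.] [411. 189.]
```

The tip is about 30 mm short of the eye. The eye sits about 4 mm to its left and 26.5 mm lower. I'll line up, advance 18 mm and look again.

Request:
send_rows:
  steps:
    - [[0.004,0,0.01],0]
    - [[0.004,0,0.02],0]
    - [[0.004,0,0.0265],0]
    - [[0.004,0.005,0.0265],0]
    - [[0.004,0.01,0.0265],0]
    - [[0.004,0.018,0.0265],0]
    - [[0.004,0.018,0.0265],0]
    - [[0.004,0.018,0.0265],0]

```text
clock: 7.35
position: [0.4215, 0.0514, 0.0728]
ee_rot: [0.729, 0.685, -0.0, -0.0]
ft_force: [-0.4, -0.1, -1.5]
grip_width: 0.218
```

```bash
python3 pic.py 4; python3 - <<'E'
import cv2
a=cv2.imread("pics/s4f.png");b=cv2.imread("pics/t4f.png")
cv2.imwrite("pics/s4z.png",cv2.resize(a[185:230,255:315],(800,600),interpolation=cv2.INTER_CUBIC))
cv2.imwrite("pics/t4z.png",cv2.resize(b[230:275,255:315],(800,600),interpolation=cv2.INTER_CUBIC))
E
```

```text
t 7.45 tcp [0.4214 0.0514 0.0728] rodyaw -0.0628 F [ 0.2 -0.3 -1.3] tool z [-1.e-04  1.e-04 -1.e+00] grip 0.214
```

View pics/s4z.png

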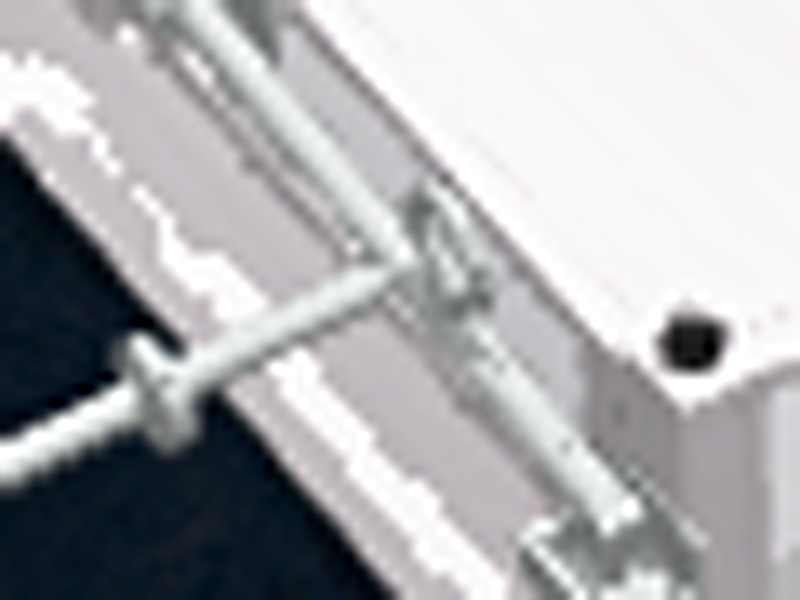

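View pics/t4z.png

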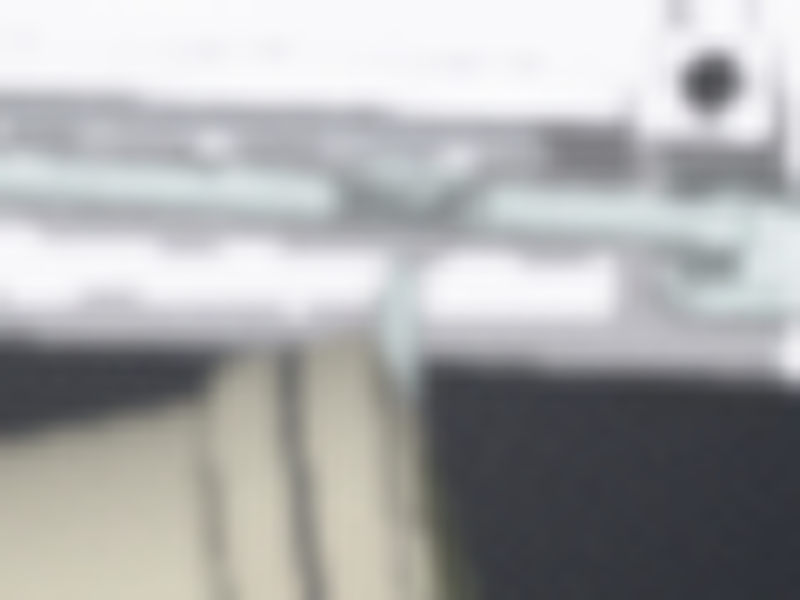

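The rod's line passes through the eye centre in both views: (450,245) in the scene zoom and (407,185) in the top zoom. I'll insert it.

Request:
send_rows:
  steps:
    - [[0,0.004,0],0]
    - [[0,0.008,0],0]
    - [[0,0.012,0],0]
    - [[0,0.016,0],0]
    - [[0,0.02,0],0]
    - [[0,0.026,0],0]
    - [[0,0.032,0],0]
    - [[0,0.032,0],0]

```text
clock: 8.45
position: [0.454, 0.0493, 0.0728]
ee_rot: [0.729, 0.684, 0.0, 0.0]
ft_force: [-0.2, -0.2, -0.5]
grip_width: 0.213
```

```bash
python3 pic.py 5; python3 - <<'E'
import cv2
a=cv2.imread("pics/s5f.png");b=cv2.imread("pics/t5f.png")
cv2.imwrite("pics/s5z.png",cv2.resize(a[185:230,255:315],(800,600),interpolation=cv2.INTER_CUBIC))
cv2.imwrite("pics/t5z.png",cv2.resize(b[220:265,255:315],(800,600),interpolation=cv2.INTER_CUBIC))
E
```

```text
t 8.55 tcp [0.4534 0.0494 0.0727] rodyaw -0.0629 F [-0.3 -0.3 -2.1] tool z [-3.e-04 -1.e-04 -1.e+00] grip 0.214
```

View pics/s5z.png

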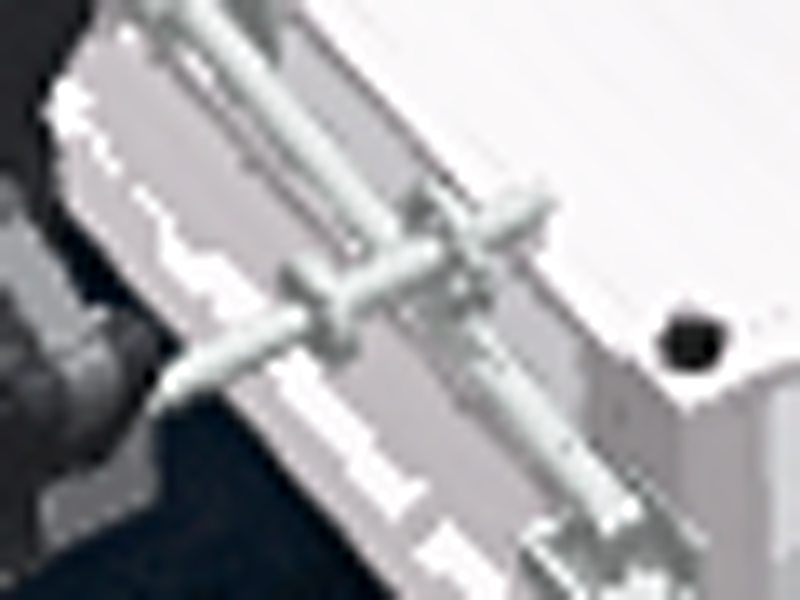

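View pics/t5z.png

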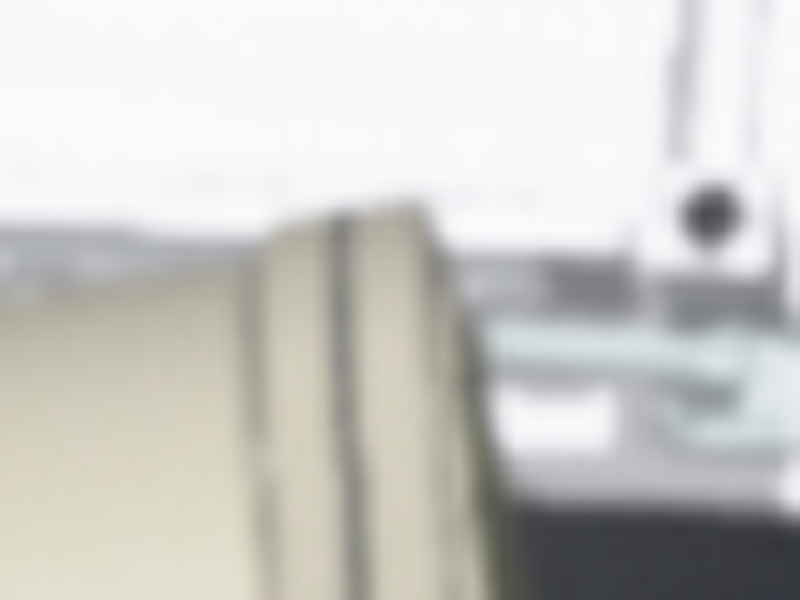

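The scene view shows the rod through the ring: the tip emerges at (535,205) and the ring crosses it at (455,245). Forces are near zero. I'll go in a bit more and lift 13 mm.

Request:
send_rows:
  steps:
    - [[0,0.005,0],0]
    - [[0,0.01,-0.002],0]
    - [[0,0.01,-0.004],0]
    - [[0,0.01,-0.006],0]
    - [[0,0.01,-0.008],0]
    - [[0,0.01,-0.01],0]
    - [[0,0.01,-0.012],0]
    - [[0,0.01,-0.013],0]

```text
clock: 9.55
position: [0.4635, 0.0488, 0.0859]
ee_rot: [0.729, 0.685, 0.0, -0.0]
ft_force: [0.5, 0.8, -3.4]
grip_width: 0.216
```

```bash
python3 pic.py 6; python3 - <<'E'
import cv2
a=cv2.imread("pics/s6f.png")
cv2.imwrite("pics/s6z.png",cv2.resize(a[185:230,255:315],(800,600),interpolation=cv2.INTER_CUBIC))
E
```

```text
t 9.65 tcp [0.4635 0.0488 0.0859] rodyaw -0.0628 F [ 0.1  0.7 -2.9] tool z [ 1.e-04  2.e-04 -1.e+00] grip 0.217
```

View pics/s6z.png

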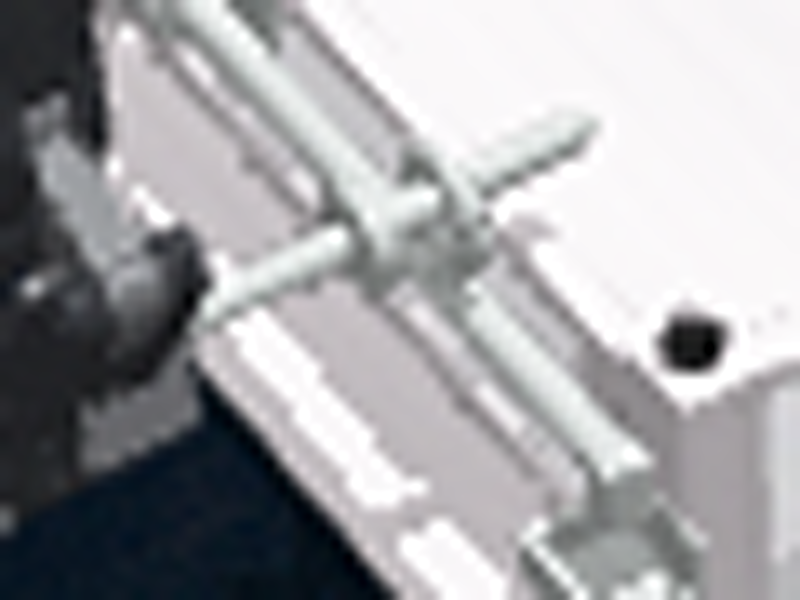

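The bolt is lifted: the ring top and bar end have moved up about 8 to 9 mm in the image, with about 1 N of extra load. I'll draw it back, easing the height down after the nose is past the lip, because the eye gets nearer the pin.

Request:
send_rows:
  steps:
    - [[0.005,0,0],0]
    - [[0.01,0,0],0]
    - [[0.015,0,0],0]
    - [[0.02,0,0],0]
    - [[0.024,0,0],0]
    - [[0.027,0,0.001],0]
    - [[0.03,0,0.002],0]
    - [[0.03,0,0.002],0]

```text
clock: 10.65
position: [0.4653, 0.079, 0.0837]
ee_rot: [0.729, 0.685, -0.0, -0.0]
ft_force: [-0.1, 0.3, -2.2]
grip_width: 0.212
```

```bash
python3 pic.py 7; python3 - <<'E'
import cv2
a=cv2.imread("pics/s7f.png")
cv2.imwrite("pics/s7z.png",cv2.resize(a[185:230,255:315],(800,600),interpolation=cv2.INTER_CUBIC))
E
```

```text
t 10.75 tcp [0.4653 0.0788 0.0838] rodyaw -0.0626 F [ 0.4  0.1 -3. ] tool z [-1.e-04  1.e-04 -1.e+00] grip 0.211
```

View pics/s7z.png

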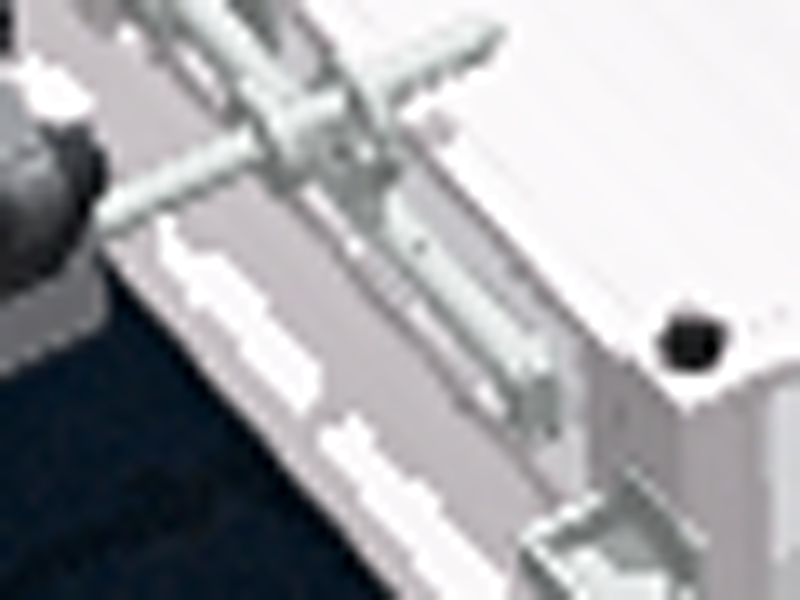

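The nose is clear of the keeper: it sits at about (540,410) in the zoom, and the keeper tray is at (620,530). I'll draw about 11 mm more and close the collar gap, then plan the swing.

Request:
send_rows:
  steps:
    - [[0.003,0,0.0005],0]
    - [[0.006,0,0.001],0]
    - [[0.009,0,0.0015],0]
    - [[0.011,0,0.002],0]
    - [[0.011,0.003,0.002],0]
    - [[0.011,0.006,0.002],0]
    - [[0.011,0.009,0.002],0]
    - [[0.011,0.009,0.002],0]

```text
clock: 11.75
position: [0.4754, 0.089, 0.0818]
ee_rot: [0.729, 0.684, 0.0, 0.0]
ft_force: [0.8, -0.6, -1.8]
grip_width: 0.213
```

```bash
python3 pic.py 8; python3 - <<'E'
import cv2
from h import *
a=cv2.imread("pics/s8f.png")
cv2.imwrite("pics/s8z.png",cv2.resize(a[165:225,245:325],(800,600),interpolation=cv2.INTER_CUBIC))
o=manip.get_obs();p=o["position"];ya=-.0623;X=np.array([np.cos(ya),np.sin(ya)]);Y=np.array([-X[1],X[0]])
H=np.array([.577,.0941])+.09*Y;r=p[:2]-H;print("hinge",H,"tcp rel hinge pen",r@X,r@Y)
E
```

```text
t 11.85 tcp [0.4752 0.0891 0.0818] rodyaw -0.063 F [ 1.3 -0.3 -2. ] tool z [ 2.e-04  0.e+00 -1.e+00] grip 0.217
hinge [0.58260337 0.1839254 ] tcp rel hinge pen -0.10131028320083695 -0.10134161531919694
```

View pics/s8z.png

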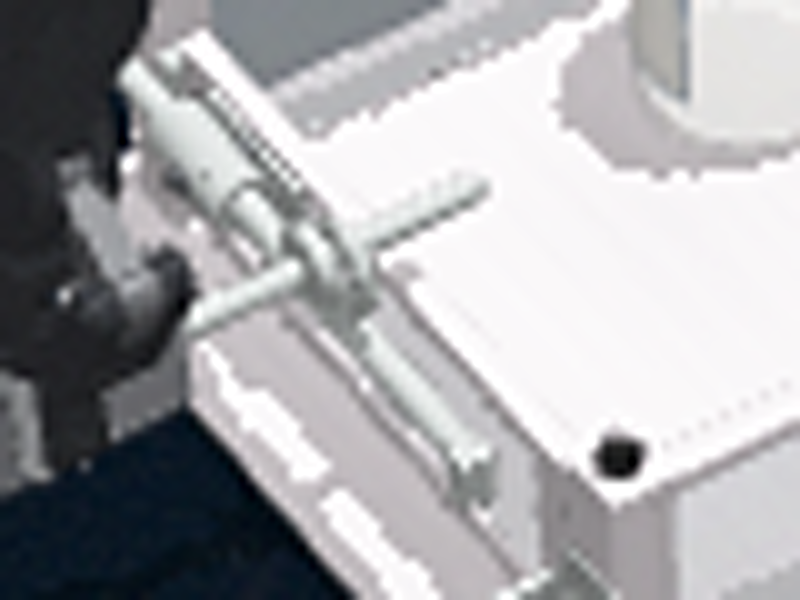

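```bash
python3 - <<'E'
from h import *
ya=-.0623;H=np.array([.5826,.1839]);W=[]
for th in(.04,.08,.12,.16,.2,.24,.28,.28,.34,.4):
    a=ya+th;c,s=np.cos(a),np.sin(a);r=np.array([-.0995,-.1015]);q=H+np.array([c*r[0]-s*r[1],s*r[0]+c*r[1]]);W.append((*q,.0818,a))
rows(W)
E
```

```text
t 11.85 tcp [0.4752 0.0891 0.0818] rodyaw -0.063 F [ 1.3 -0.3 -2. ] tool z [ 2.e-04  0.e+00 -1.e+00] grip 0.217
[-0.0041, 0.0059, 0.0] -0.041
[-0.0078, 0.0102, 0.0] -0.081
[-0.0114, 0.0147, 0.0] -0.121
[-0.0147, 0.0193, 0.0] -0.161
[-0.0179, 0.024, 0.0] -0.201
[-0.0209, 0.0288, 0.0] -0.241
[-0.0237, 0.0337, 0.0] -0.281
[-0.0237, 0.0337, 0.0] -0.281
[-0.0275, 0.0414, 0.0] -0.341
[-0.0309, 0.0492, 0.0] -0.401
```

Request:
send_rows:
  steps:
    - [[-0.004,0.006,0],-0.04]
    - [[-0.008,0.01,0],-0.08]
    - [[-0.0115,0.0145,0],-0.12]
    - [[-0.0145,0.0195,0],-0.16]
    - [[-0.018,0.024,0],-0.2]
    - [[-0.021,0.029,0],-0.24]
    - [[-0.0235,0.0335,0],-0.28]
    - [[-0.0235,0.0335,0],-0.28]

```text
clock: 12.85
position: [0.5065, 0.0634, 0.0815]
ee_rot: [0.627, 0.779, -0.0, -0.0]
ft_force: [-1.5, -0.1, -1.7]
grip_width: 0.213
```

```bash
python3 pic.py 9; python3 - <<'E'
import cv2
a=cv2.imread("pics/s9f.png")
cv2.imwrite("pics/s9z.png",cv2.resize(a[150:225,240:340],(800,600),interpolation=cv2.INTER_CUBIC))
E
```

```text
t 12.95 tcp [0.5065 0.0636 0.0816] rodyaw 0.2162 F [-2.4  0.1 -1.1] tool z [-9.e-04 -1.e-04 -1.e+00] grip 0.215
```

View pics/s9z.png

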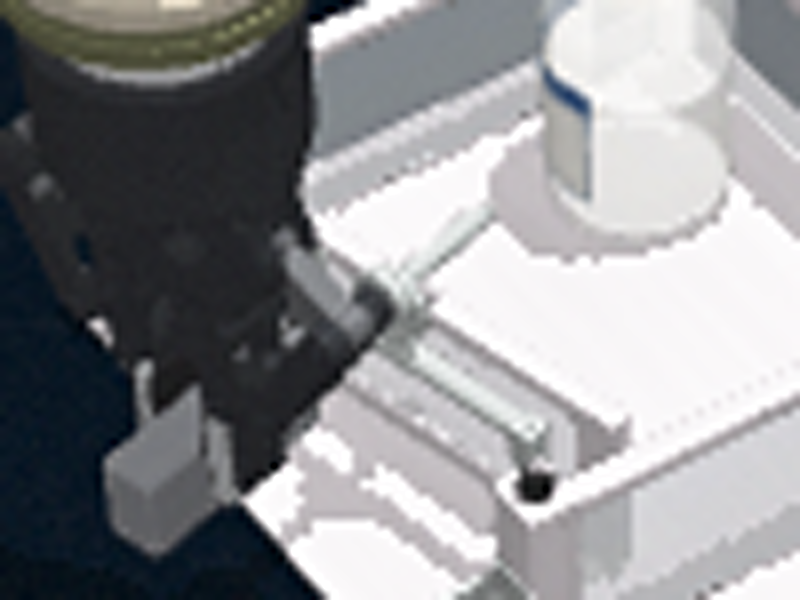

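View pics/t9.png

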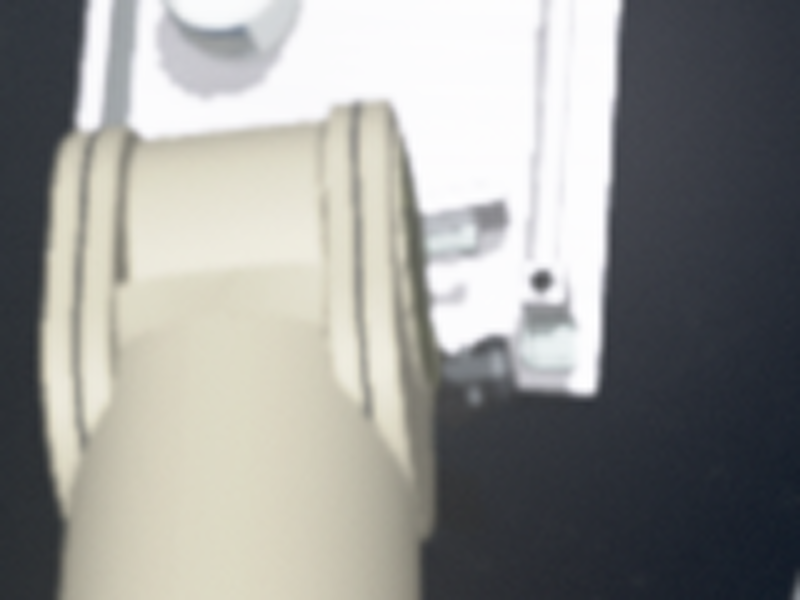

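The gate is following: its free edge now shows inside the pen at about (500,210) in the top zoom. I'll continue the arc.

```bash
python3 - <<'E'
from h import *
ya=-.0623;H=np.array([.5826,.1839]);W=[]
for th in(.28,.32,.36,.4,.42):
    a=ya+th;c,s=np.cos(a),np.sin(a);r=np.array([-.0995,-.1015]);q=H+np.array([c*r[0]-s*r[1],s*r[0]+c*r[1]]);W.append((*q,.0816,a))
rows(W)
# gate edge now
u,v=200+500/5-.4,180+208/5-.4
P=plane("top",u,v,.072)[:2]-H;X=np.array([np.cos(ya),np.sin(ya)]);Y=np.array([-X[1],X[0]]);print("edge pen rel hinge",P@X,P@Y,np.arctan2(P@X,-P@Y))
E
```

```text
t 12.95 tcp [0.5065 0.0636 0.0816] rodyaw 0.2162 F [-2.4  0.1 -1.1] tool z [-9.e-04 -1.e-04 -1.e+00] grip 0.215
[-0.0004, 0.0008, -0.0] -0.002
[-0.0043, 0.0049, -0.0] -0.042
[-0.008, 0.0092, -0.0] -0.082
[-0.0116, 0.0137, -0.0] -0.122
[-0.0133, 0.016, -0.0] -0.142
edge pen rel hinge 0.034539398281516656 -0.1706483746297608 0.19970312502111207
```

```bash
python3 - <<'E'
import cv2
from h import *
b=cv2.imread("pics/t9f.png");a=cv2.imread("pics/s9f.png")
cv2.imwrite("pics/t9z.png",cv2.resize(b[205:265,270:330],(600,600),interpolation=cv2.INTER_CUBIC))
cv2.imwrite("pics/s9y.png",cv2.resize(a[180:225,280:340],(800,600),interpolation=cv2.INTER_CUBIC))
ya=-.0623;H=np.array([.5826,.1839])
for th in(.16,.2,.24,.28,.32):
    t=ya+th;P=np.array([H[0]+.177*np.sin(t),H[1]-.177*np.cos(t),.072]);print(th,((proj("top",P)-[270,205]+.46)*10).round(0),((proj("scene",P)-[280,180]+.46)*13.33).round())
E
```

```text
0.16 [317. 196.] [445. 338.]
0.2 [314. 164.] [474. 316.]
0.24 [309. 133.] [502. 294.]
0.28 [302. 103.] [529. 272.]
0.32 [295.  72.] [554. 248.]
```

View pics/t9z.png

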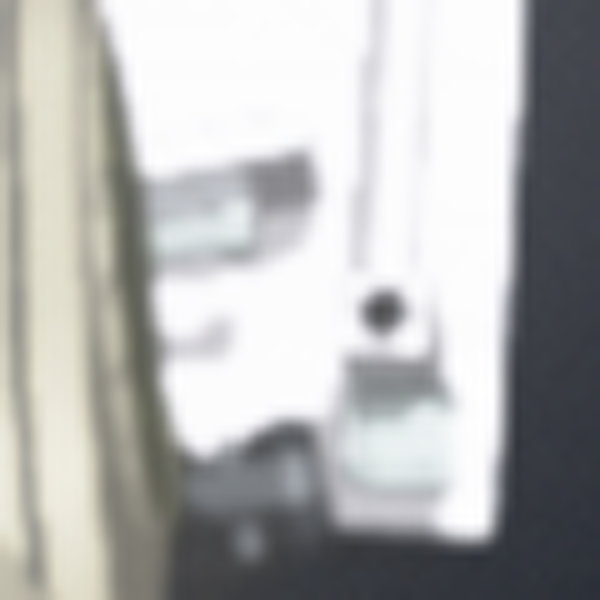

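View pics/s9y.png

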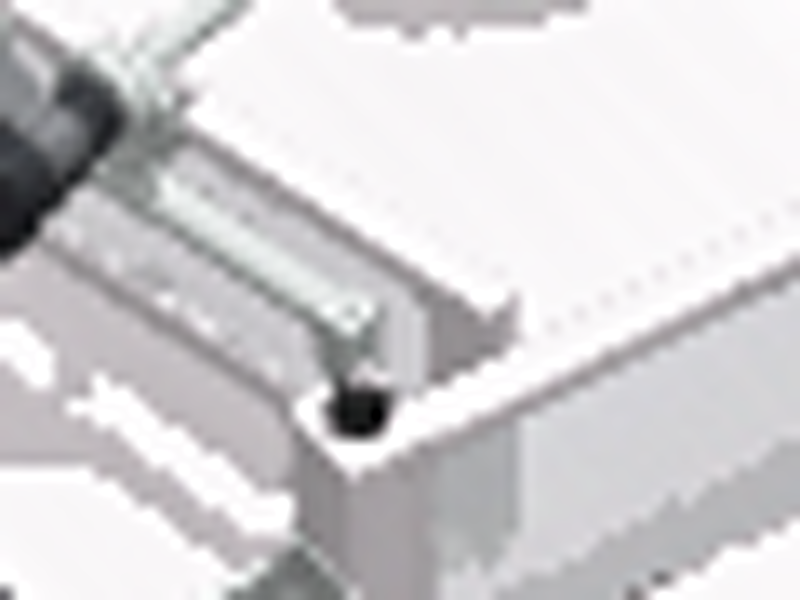

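```bash
python3 - <<'E'
from h import *
ya=-.0623;H=np.array([.5826,.1839]);W=[]
for th,x in((.30,-.0985),(.33,-.0975),(.36,-.097),(.39,-.097),(.405,-.097)):
    a=ya+th;c,s=np.cos(a),np.sin(a);r=np.array([x,-.1015]);q=H+np.array([c*r[0]-s*r[1],s*r[0]+c*r[1]]);W.append((*q,.0816,a))
rows(W)
E
```

```text
t 12.95 tcp [0.5065 0.0636 0.0816] rodyaw 0.2162 F [-2.4  0.1 -1.1] tool z [-9.e-04 -1.e-04 -1.e+00] grip 0.215
[-0.0024, 0.0039, -0.0] -0.022
[-0.0052, 0.008, -0.0] -0.052
[-0.0078, 0.0117, -0.0] -0.082
[-0.0104, 0.015, -0.0] -0.112
[-0.0117, 0.0167, -0.0] -0.127
```

Request:
send_rows:
  steps:
    - [[-0.0025,0.004,0],-0.02]
    - [[-0.005,0.008,0],-0.05]
    - [[-0.008,0.0115,0],-0.08]
    - [[-0.0105,0.015,0],-0.11]
    - [[-0.0115,0.0165,0],-0.125]
    - [[-0.0115,0.0165,0],-0.125]
    - [[-0.0115,0.0165,0],-0.125]
    - [[-0.0115,0.0165,0],-0.125]

```text
clock: 13.95
position: [0.5256, 0.0559, 0.0818]
ee_rot: [0.576, 0.817, 0.0, 0.0]
ft_force: [-2.3, -1.6, -2.0]
grip_width: 0.214
```

```bash
python3 pic.py 10; python3 - <<'E'
import cv2
from h import *
b=cv2.imread("pics/t10f.png");a=cv2.imread("pics/s10f.png")
cv2.imwrite("pics/t10z.png",cv2.resize(b[195:255,270:330],(600,600),interpolation=cv2.INTER_CUBIC))
cv2.imwrite("pics/s10y.png",cv2.resize(a[165:210,280:340],(800,600),interpolation=cv2.INTER_CUBIC))
cv2.imwrite("pics/s10z.png",cv2.resize(a[150:225,250:350],(800,600),interpolation=cv2.INTER_CUBIC))
ya=-.0623;H=np.array([.5826,.1839])
for th in(.32,.36,.4,.44):
  for off in (0,-.006):
    t=ya+th;P=np.array([H[0]+.177*np.sin(t)+off*np.cos(t),H[1]-.177*np.cos(t)+off*np.sin(t),.072]);print(th,off,((proj("top",P)-[270,195]+.46)*10).round(0),((proj("scene",P)-[280,165]+.46)*13.33).round())
E
```

```text
t 14.05 tcp [0.5256 0.0559 0.0818] rodyaw 0.3422 F [-3.1 -2.1 -2.4] tool z [ 1.e-04 -0.e+00 -1.e+00] grip 0.218
0.32 0 [295. 172.] [554. 448.]
0.32 -0.006 [302. 198.] [533. 468.]
0.36 0 [286. 142.] [577. 424.]
0.36 -0.006 [294. 168.] [558. 445.]
0.4 0 [276. 113.] [599. 400.]
0.4 -0.006 [285. 138.] [581. 421.]
0.44 0 [265.  84.] [620. 375.]
0.44 -0.006 [275. 108.] [603. 396.]
```

View pics/t10z.png

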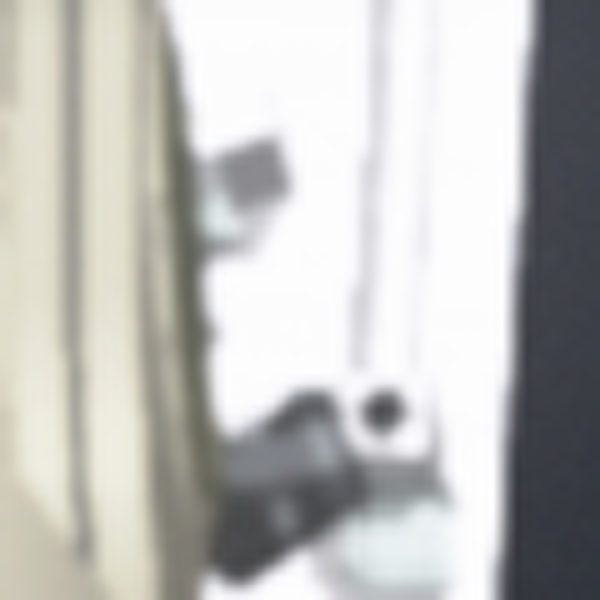

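View pics/s10y.png

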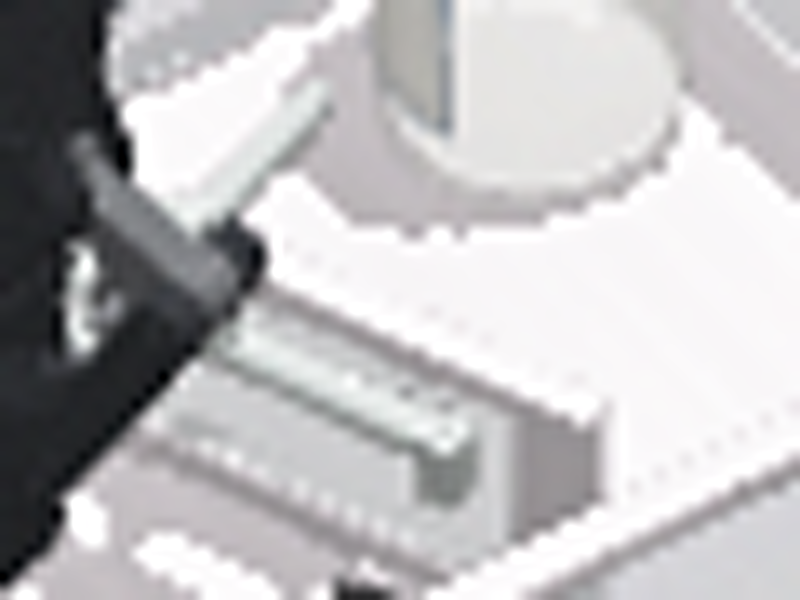

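View pics/s10z.png

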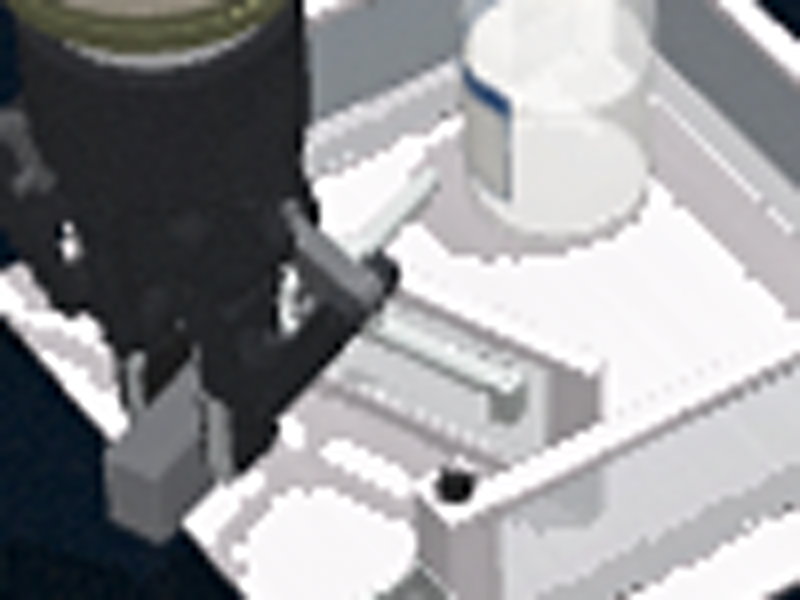

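The gate looks about 0.39 to 0.40 rad open in both views. I'll check it with a depth line fit along the gate leaf.

```bash
python3 - <<'E'
from h import *
def pts(n,d):
    i=manip.camera_info(n);K=i["intrinsics"];T=i["pose"];v,u=np.mgrid[:480,:640];m=d>0;z=d[m]
    c=np.c_[(u[m]-K[0,2])/K[0,0]*z,-(v[m]-K[1,2])/K[1,1]*z,-z];return c@T[:3,:3].T+T[:3,3]
ya=-.0623;X=np.array([np.cos(ya),np.sin(ya)]);Y=np.array([-X[1],X[0]]);H=np.array([.5826,.1839])
for n,d in(("scene",np.load("pics/scene0.npy")),("scene",manip.camera("scene")[1]),("top",np.load("pics/top0.npy")),("top",manip.camera("top")[1])):
    P=pts(n,d);r=P[:,:2]-H;x,y=r@X,r@Y
    for zl,zh in((.064,.075),(.02,.06)):
        m=(P[:,2]>zl)&(P[:,2]<zh)&(x>-.012)&(x<.1)&(y>-.178)&(y<-.1)
        R_=np.hypot(x,y);t=np.arctan2(x,-y)
        print(n,zl,m.sum(),end=" ")
        for a,b in((.12,.14),(.14,.155),(.155,.17),(.17,.182)):
            k=m&(R_>a)&(R_<b);print((a,k.sum(),np.percentile(t[k],[5,50,95]).round(3).tolist()) if k.sum() else "",end=" ")
        print()
o=manip.get_obs();print(o["joint_pos"].round(2),o["ft_force"].round(1))
E
```

```text
scene 0.064 100 (0.12, np.int64(24), [-0.046, -0.024, 0.007]) (0.14, np.int64(25), [-0.044, -0.016, 0.018]) (0.155, np.int64(17), [-0.039, -0.021, 0.008]) (0.17, np.int64(9), [-0.036, -0.029, -0.002]) 
scene 0.02 69 (0.12, np.int64(18), [-0.034, -0.02, -0.012]) (0.14, np.int64(24), [-0.03, -0.019, -0.008]) (0.155, np.int64(14), [-0.035, -0.027, -0.014]) (0.17, np.int64(8), [-0.044, -0.032, -0.03]) 
scene 0.064 197 (0.12, np.int64(61), [0.201, 0.332, 0.407]) (0.14, np.int64(47), [0.234, 0.355, 0.414]) (0.155, np.int64(44), [0.241, 0.363, 0.409]) (0.17, np.int64(15), [0.351, 0.383, 0.415]) 
scene 0.02 168 (0.12, np.int64(46), [0.358, 0.377, 0.401]) (0.14, np.int64(28), [0.361, 0.38, 0.4]) (0.155, np.int64(44), [0.305, 0.377, 0.392]) (0.17, np.int64(21), [0.354, 0.373, 0.413]) 
top 0.064 125 (0.12, np.int64(32), [-0.024, -0.001, 0.03]) (0.14, np.int64(26), [-0.019, 0.001, 0.032]) (0.155, np.int64(25), [-0.02, -0.004, 0.022]) (0.17, np.int64(11), [-0.014, 0.008, 0.022]) 
top 0.02 86 (0.12, np.int64(21), [-0.01, -0.004, 0.0]) (0.14, np.int64(16), [-0.006, -0.003, 0.001]) (0.155, np.int64(16), [-0.022, -0.017, -0.003]) (0.17, np.int64(13), [-0.02, -0.016, 0.004]) 
top 0.064 49   (0.155, np.int64(34), [0.268, 0.382, 0.418]) (0.17, np.int64(15), [0.379, 0.397, 0.424]) 
top 0.02 38   (0.155, np.int64(26), [0.295, 0.386, 0.399]) (0.17, np.int64(12), [0.38, 0.383, 0.387]) 
[-0.62  0.28  0.48  1.91 -0.15  0.99  1.85] [-3.6 -2.  -1.8]
```

The depth check gives about 0.40 rad, which puts the edge about 69 mm in. The rod's tip shows beyond the gate and the nose is well back from the gate's edge. Forces are only about 4 N, so I'm handing in.

```bash
python3 - <<'E'
from workcell import manip
print(manip.hand_in()); print(manip.get_obs()["clock"])
E
```

```text
the job is handed in; nothing more can be done
None
the job is handed in; nothing more can be done
```

I gripped the larger grey rod by its handle, put it through the eye and lifted the bolt over the keeper's lip. I then drew it back about 37 mm (estimated from the arm's travel) and pushed the gate open with the collar. The job was handed in at about 14 s with the rod still holding the gate against its spring.

**Last checks:**
- **Gate opening:** depth readings from both cameras, compared with the shut gate, gave 0.39–0.41 rad, so the free edge is about 69 mm in.
- **Forces:** the settled readings I took at each stage never passed about 7 N, and the last one was about 4 N.
- **Bolt:** in the last scene picture its nose was well clear of the keeper.
- **Rod in the eye:** the tip showed beyond the gate, but the fingers hid the eye in that view. I saw the rod through it directly only before the swing.
- **Fingers:** they held only the handle, about 75 mm back from the collar.
- **Other objects:** I planned the moves clear of the bottle, tape and glassware and felt no contact, but I didn't compare their positions before and after.

**Disagreement:** before the final push, the pictures put the gate at about 0.255 rad when I had commanded 0.28. I put this down to the collar starting about 2.5 mm short of the ring, and corrected for it in the last move.

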